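# Load the balm jar shaker, clamp it down and start it

## Robot

A 6-joint arm with a two-finger parallel gripper is mounted at the origin on the work surface. World frame = base frame: x ahead of the robot, y to its left, z up, the work surface at z = 0. Lengths are in m, angles in rad, forces in N, time in s.
With the tool pointing down it reaches from about 0.35 to 1 m from the base axis. Payload 7.1 kg.
Tool frame: the origin (TCP) lies at the centre of the arm's flange, where the gripper is bolted on; the fingertips stand 173 mm ahead of it and the grasp point (between the pads) lies 155 mm ahead of it; z points along the fingers, y is the line along which they close (so a half turn about z gives the same grasp; the last joint's range is limited). The gripper opens to 85 mm and grips with 20 to 120 N. Pads are 22 mm wide; open, the fingers measure 114 mm over their backs; the gripper's body (76 mm by 85 mm) begins 54 mm behind the grasp point. The pads swing forward as they close: fully open they stand 13 mm farther back than shut.
Start: joints at [-0.019, 0.423, 1.63, -0, 1.089, -0.019], TCP at [0.625, 0, 0.405] pointing down, gripper open.
Joint ranges: [-3, 3], [-0.9, 2.11], [0.09, 2.58], [-1.31, 4.45], [0.11, 2.69], [-2.54, 2.54]. Speed limits (rad/s): [2.39, 2.39, 3.01, 3.14, 3.14, 3.14].

## Interface

Orientations are given as a 3x3 rotation matrix whose columns are the frame's x, y, z axes.
In Python, from bench import r, claw, planner, optics, job_done, readout gives the robot as it stands. Calls block until the motion is done:
- r.move_pose(position, orientation): joint-space move of the TCP to a pose.
- r.move_straight(position, orientation=None, feed=0.15, threshold=None): straight line of the TCP; orientation=None keeps the orientation; feed is the mean speed in m/s. With threshold (N) it stops when the force on the tool has changed by that much, and returns True; else False.
- r.move_j(angles): joint-space move.
- claw.gripper_open() and claw.close_gripper(grasp_force=None): open the fingers fully, or close them until they stop; grasp_force is the grip in N (None keeps the last).
- r.hold(seconds).
- planner.inverse_kinematics(position, orientation): joint angles nearest the present ones, or None.
- optics.get_image(name): name is "scene" or "side" or "wrist"; returns a dict with "img" (420x560x3 uint8, red, green, blue), "camera_matrix" (3x3 intrinsics, pixels), "cam_to_world" (4x4, takes a point from camera to world coordinates). Camera axes: x right, y down, z forward; pixel columns grow to the right and rows downward; lengths in m; the calibration is good to about 2 mm. A picture is of the moment at which its call begins. There is no depth.
A pose or a line that the arm cannot do raises r.MotionError and nothing moves.
- job_done(): hands the job in; it is judged then, once.
Readings, each from a call of its own:
- readout.get_clock(): time.
- readout.get_joint_pos(): joint angles.
- readout.get_joint_vel(): joint speeds.
- readout.get_joint_efforts(): joint torques, N m.
- readout.get_ee_pos(): TCP position.
- readout.get_ee_rot(): TCP orientation.
- readout.get_wrist_force(): force on the tool from outside, world axes, zero at the start.
- readout.get_ft_torque(): the same for the moment, N m.
- readout.get_width(): opening from 0.0 (shut) to 1.0 (fully open).
- readout.get_finger_force(): force on a finger pad.
Only numpy, scipy, OpenCV 4.12 (cv2) and the standard library are available. Lean on these libraries where they do the work, as an engineer would, in place of code of your own. Each camera call takes 0.05 s, during which the arm holds its last target. There are 200 camera calls.

## Task

Get this batch of balm jars ready for mixing: stand every one of the gold-lidded balm jars standing loose on the table round the shaker upright in a nest of its own on the shaker, then turn all three hold-down knobs clockwise fully home to their end stops (those of empty nests too). Only when everything is loaded and clamped, press the plunger on the start pod right down to its stop, hold it there for a good second and let it come up again. Leave the pump bottle, the roll-on and the carton alone.

Things in the scene. Friction and masses are not known exactly. Their poses are not given: they have to be found in the camera images.
- shaker: Bench shaker, fixed: a white deck 182 (x) x 360 (y) mm, its flat top 50 mm above the table, on rubber feet. Origin under its centre on the table. At yaw 0 the row of nests (spaced 120 mm along y) is on its robot side, at x = -48 mm; behind each nest, at x = +48 mm, stands a post carrying that nest's knob.
- nest1 (a point): Centre of the floor of nest 1 (the one farthest to the shaker +y), at deck height, 50 mm above the table, axes as the shaker's. A square low-walled place for one jar: inside 70 x 70 mm, walls 5 mm thick and 16 mm high.
- nest2 (a point): Centre of the floor of nest 2 (the middle one), at deck height, 50 mm above the table, axes as the shaker's. A square low-walled place for one jar: inside 70 x 70 mm, walls 5 mm thick and 16 mm high.
- nest3 (a point): Centre of the floor of nest 3 (the one farthest to -y), at deck height, 50 mm above the table, axes as the shaker's. A square low-walled place for one jar: inside 70 x 70 mm, walls 5 mm thick and 16 mm high.
- grip1 (a point): Grip point of knob 1, on its vertical axis, 162 mm above the table, 96 mm behind nest 1. The knob is an upright black bar 44 long, 14 thick, 40 mm high, its top 16 mm above this point; pinch it across its thickness. Below it a steel hold-down arm turns with it: 105 mm long, 14 wide, its pad 119, its top 130 mm above the table. x axis: along bar and arm, to the arm tip; z up.
- grip2 (a point): Grip point of knob 2, on its vertical axis, 162 mm above the table, 96 mm behind nest 2. The knob is an upright black bar 44 long, 14 thick, 40 mm high, its top 16 mm above this point; pinch it across its thickness. Below it a steel hold-down arm turns with it: 105 mm long, 14 wide, its pad 119, its top 130 mm above the table. x axis: along bar and arm, to the arm tip; z up.
- grip3 (a point): Grip point of knob 3, on its vertical axis, 162 mm above the table, 96 mm behind nest 3. The knob is an upright black bar 44 long, 14 thick, 40 mm high, its top 16 mm above this point; pinch it across its thickness. Below it a steel hold-down arm turns with it: 105 mm long, 14 wide, its pad 119, its top 130 mm above the table. x axis: along bar and arm, to the arm tip; z up.
- knob1 (a joint): Turn of captive knob 1 (rad), growing clockwise seen from above: 0 = open, arm swung away behind the post; 2.9 = hard end stop, arm over nest 1 (pointing to the shaker's -x), pad 5 mm above a jar's lid. Stiff (0.06 N m), stays where left; starts at 0 to 0.6. The arm sweeps round on the -y side of its post. A nest with the arm over it cannot be loaded.
- knob2 (a joint): Turn of captive knob 2 (rad), growing clockwise seen from above: 0 = open, arm swung away behind the post; 2.9 = hard end stop, arm over nest 2 (pointing to the shaker's -x), pad 5 mm above a jar's lid. Stiff (0.06 N m), stays where left; starts at 0 to 0.6. The arm sweeps round on the -y side of its post. A nest with the arm over it cannot be loaded.
- knob3 (a joint): Turn of captive knob 3 (rad), growing clockwise seen from above: 0 = open, arm swung away behind the post; 2.9 = hard end stop, arm over nest 3 (pointing to the shaker's -x), pad 5 mm above a jar's lid. Stiff (0.06 N m), stays where left; starts at 0 to 0.6. The arm sweeps round on the -y side of its post. A nest with the arm over it cannot be loaded.
- jar1: Filled glass balm jar with gold screw lid (closed for good), upright cylinder 58 mm diameter, 64 mm high, about 160 g. All jars are alike. Origin at the centre of its underside, z up. At the start it stands somewhere on the table beside or before the shaker. May be absent.
- jar2: Filled glass balm jar with gold screw lid (closed for good), upright cylinder 58 mm diameter, 64 mm high, about 160 g. All jars are alike. Origin at the centre of its underside, z up. At the start it stands somewhere on the table beside or before the shaker. May be absent.
- jar3: Filled glass balm jar with gold screw lid (closed for good), upright cylinder 58 mm diameter, 64 mm high, about 160 g. All jars are alike. Origin at the centre of its underside, z up. At the start it stands somewhere on the table beside or before the shaker. May be absent.
- jar4: Filled glass balm jar with gold screw lid (closed for good), upright cylinder 58 mm diameter, 64 mm high, about 160 g. All jars are alike. Origin at the centre of its underside, z up. At the start it stands somewhere on the table beside or before the shaker. May be absent.
- pod: Start pod of the shaker, fixed: a round grey pedestal 64 mm diameter, 45 mm high, with a black mushroom plunger on top. Origin under its centre on the table.
- head (a point): Centre of the top of the plunger's round head (44 mm diameter), 80 mm above the table when up, 65 mm at its stop. Moves down with it.
- plunger (a joint): How far the plunger is pressed (m): 0 up, 0.015 at its hard stop. A spring pushes it back up: about 3 N to start, 9 N at the stop.
- pump_bottle: Bystander: dark pump bottle, 66 mm diameter, 200 mm high, origin under its centre.
- roll_on: Bystander: slim roll-on bottle with gold cap, 34 mm diameter, 100 mm high, origin under its centre.
- carton: Bystander: cardboard carton 70 x 70 x 90 mm, origin under its centre.

How it is judged:
On the way, in this order (a step that is already met when the one before it is completed fails the run):
1. every jar stands in a nest and all three knobs are turned fully home (((horizontal distance between jar1 and nest1 below 0.012 m and z of jar1 in the frame of nest1 between -0.006 and 0.006 m and angle between jar1's own z axis and vertical below 0.12 rad) or (horizontal distance between jar1 and nest2 below 0.012 m and z of jar1 in the frame of nest2 between -0.006 and 0.006 m and angle between jar1's own z axis and vertical below 0.12 rad) or (horizontal distance between jar1 and nest3 below 0.012 m and z of jar1 in the frame of nest3 between -0.006 and 0.006 m and angle between jar1's own z axis and vertical below 0.12 rad)) and ((horizontal distance between jar2 and nest1 below 0.012 m and z of jar2 in the frame of nest1 between -0.006 and 0.006 m and angle between jar2's own z axis and vertical below 0.12 rad) or (horizontal distance between jar2 and nest2 below 0.012 m and z of jar2 in the frame of nest2 between -0.006 and 0.006 m and angle between jar2's own z axis and vertical below 0.12 rad) or (horizontal distance between jar2 and nest3 below 0.012 m and z of jar2 in the frame of nest3 between -0.006 and 0.006 m and angle between jar2's own z axis and vertical below 0.12 rad)) and ((horizontal distance between jar3 and nest1 below 0.012 m and z of jar3 in the frame of nest1 between -0.006 and 0.006 m and angle between jar3's own z axis and vertical below 0.12 rad) or (horizontal distance between jar3 and nest2 below 0.012 m and z of jar3 in the frame of nest2 between -0.006 and 0.006 m and angle between jar3's own z axis and vertical below 0.12 rad) or (horizontal distance between jar3 and nest3 below 0.012 m and z of jar3 in the frame of nest3 between -0.006 and 0.006 m and angle between jar3's own z axis and vertical below 0.12 rad)) and ((horizontal distance between jar4 and nest1 below 0.012 m and z of jar4 in the frame of nest1 between -0.006 and 0.006 m and angle between jar4's own z axis and vertical below 0.12 rad) or (horizontal distance between jar4 and nest2 below 0.012 m and z of jar4 in the frame of nest2 between -0.006 and 0.006 m and angle between jar4's own z axis and vertical below 0.12 rad) or (horizontal distance between jar4 and nest3 below 0.012 m and z of jar4 in the frame of nest3 between -0.006 and 0.006 m and angle between jar4's own z axis and vertical below 0.12 rad)) and value of joint each of knob1, knob2, knob3 above 2.8 rad), for 0.2 s.
2. the start plunger is held down at its stop, with the jars still clamped (value of joint plunger above 0.0125 m and value of joint each of knob1, knob2, knob3 above 2.8 rad), for 0.6 s.
At the end, for the whole second after the job is handed in: Every jar present stands upright (within 0.12 rad) on the floor of a nest, within 12 mm of its centre (height within 6 mm); all three knobs are past 2.8 rad of their 2.9; the plunger is up again (under 3 mm) (all of step 1 and value of joint plunger below 0.003 m); the robot touches nothing.
It fails at once if the plunger is pressed (over 8 mm) before all three knobs are home (value of joint plunger above 0.008 m and value of joint any of knob1, knob2, knob3 below 2.7 rad).
It fails at once if the pump bottle, the roll-on or the carton is pushed more than 30 mm or knocked over (distance of any of pump_bottle, roll_on, carton from where it was at the start of the episode above 0.03 m or angle between any of pump_bottle, roll_on, carton's own z axis and vertical above 0.5 rad).
Of jar1, jar2, jar3, jar4 only 2 to 3 are there at a start; the rules pass over those that are not, and their reading is None.
At some moment in a run one of jar1, jar2, jar3, jar4 may be knocked a few centimetres aside while the robot is not near it.
It also fails if it takes over 208 s, if anything falls off the work surface, if the arm or the gripper's body presses on something with over 40 N, if the wrist force passes 120 N, or if a joint passes its speed limit or range.

## Working session

There is one attempt and no reset: what is moved stays moved. The work goes in short steps, each a Python script; the robot and the scene stay as the last script left them, time stands still between calls to the robot, and variables do not carry over. Pictures are saved under pics/ and viewed, at most 14 in all, crops included, and the job is handed in when it is done.

```bash
ls; mkdir -p pics; python3 - <<'E'
from bench import *
import cv2,numpy as np
np.set_printoptions(precision=4,suppress=True)
for n in ["scene","side"]:
    d=optics.get_image(n); cv2.imwrite(f"pics/{n}0.png",d["img"][:,:,::-1]); print(n,d["camera_matrix"].tolist()); print(d["cam_to_world"])
print(readout.get_clock(),readout.get_ee_rot())
E
```

```text
pics
scene [[474.01446678525605, 0.0, 279.15380169335356], [0.0, 474.01446678525605, 210.85446845639535], [0.0, 0.0, 1.0]]
[[ 0.7028  0.4035 -0.5859  1.2105]
 [ 0.7114 -0.4015  0.5768 -0.6623]
 [-0.0025 -0.8222 -0.5692  0.7835]
 [ 0.      0.      0.      1.    ]]
side [[469.1205716773472, 0.0, 285.3900795272847], [0.0, 469.1205716773472, 206.47994291085706], [0.0, 0.0, 1.0]]
[[-0.9432 -0.1936  0.2701  0.1322]
 [-0.3323  0.5406 -0.7729  1.2385]
 [ 0.0036 -0.8187 -0.5742  1.0049]
 [ 0.      0.      0.      1.    ]]
0.1 [[-0.0001  1.     -0.0014]
 [ 1.      0.0001  0.    ]
 [ 0.     -0.0014 -1.    ]]
```

View pics/scene0.png

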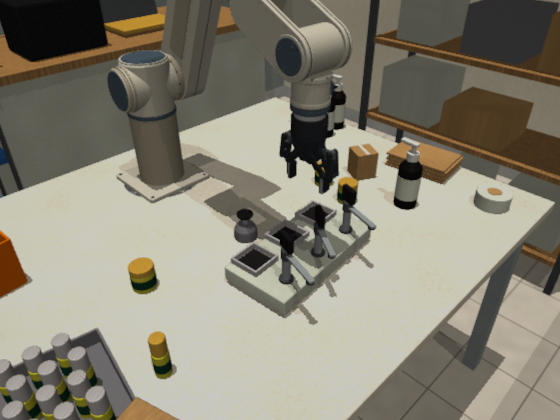

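View pics/side0.png

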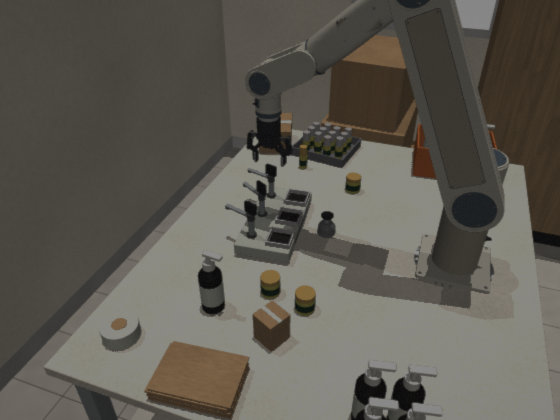

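```bash
cat > h.py <<'E'
from bench import *
import cv2,numpy as np
np.set_printoptions(precision=4,suppress=True)
def snap(n,f=None):
    d=optics.get_image(n)
    if f: cv2.imwrite(f"pics/{f}.png",d["img"][:,:,::-1])
    return d
def ray(d,p,z):
    K=d["camera_matrix"];T=d["cam_to_world"]
    v=T[:3,:3]@np.linalg.inv(K)@np.array([p[0],p[1],1.]);o=T[:3,3]
    return o+v*(z-o[2])/v[2]
def proj(d,P):
    T=d["cam_to_world"];c=T[:3,:3].T@(np.asarray(P,float)-T[:3,3]);u=d["camera_matrix"]@c;return u[:2]/u[2]
def blobs(d,amin=60):
    h=cv2.cvtColor(d["img"],cv2.COLOR_RGB2HSV)
    m=cv2.inRange(h,(14,150,110),(28,255,255))
    m=cv2.morphologyEx(m,cv2.MORPH_OPEN,np.ones((3,3)))
    n,l,s,c=cv2.connectedComponentsWithStats(m)
    return [(c[i],s[i]) for i in range(1,n) if s[i][4]>amin],m,l
def R(yaw): # tool down, x axis at angle yaw
    c,s=np.cos(yaw),np.sin(yaw); return np.array([[c,s,0],[s,-c,0],[0,0,-1.]])
E
python3 - <<'E'
from h import *
for n in ["scene","side"]:
    d=snap(n)
    for c,s in blobs(d)[0]: print(n,c,s,ray(d,c,.055))
d=snap("scene")
for p in [(255,258),(287,235),(316,214)]: print("nest",ray(d,p,.058))
d2=snap("side")
for p in [(279,240),(288,217),(297,198)]: print("nest",ray(d2,p,.058))
print("pod",ray(d,(246,213),.08),ray(d2,(327,215),.08))
print("carton",ray(d,(362,152),.09),ray(d2,(271,314),.09))
print("pump",ray(d,(406,205),0),ray(d2,(212,308),0)); print("roll",ray(d,(158,340),.1),ray(d2,(303,148),.1))
print("wrist",snap("wrist")["cam_to_world"])
E
```

```text
scene [137.9169  22.3275] [106  13  59  19 626] [-1.6726  0.92    0.055 ]
scene [348.2769 181.5154] [339 178  18   9 130] [0.4965 0.3284 0.055 ]
scene [140.215 265.947] [129 258  24  17 321] [ 0.3932 -0.3094  0.055 ]
scene [155.8266 338.5549] [148 332  17  14 173] [ 0.6019 -0.4008  0.055 ]
nest [ 0.5622 -0.1043  0.058 ]
nest [0.5532 0.0121 0.058 ]
nest [0.5434 0.132  0.058 ]
nest [0.5349 0.1465 0.058 ]
nest [0.5485 0.0199 0.058 ]
nest [ 0.5559 -0.1004  0.058 ]
pod [ 0.4328 -0.0172  0.08  ] [ 0.4196 -0.0065  0.08  ]
carton [0.4494 0.4515 0.09  ] [0.438  0.4715 0.09  ]
pump [0.6467 0.4185 0.    ] [0.6344 0.4315 0.    ]
roll [ 0.6451 -0.416   0.1   ] [ 0.6284 -0.3963  0.1   ]
wrist [[ 1.     -0.0005 -0.0008  0.6251]
 [-0.0007 -0.9447 -0.328   0.085 ]
 [-0.0006  0.328  -0.9447  0.374 ]
 [ 0.      0.      0.      1.    ]]
```

```bash
python3 - <<'E'
from h import *
r.move_pose([0.57,0.12,0.58],R(np.pi/2)); d=snap("wrist","w1"); print(d["camera_matrix"],d["cam_to_world"])
np.savez("w1",**d)
for c,s in blobs(d)[0]: print(c,s,ray(d,c,.062))
r.move_pose([0.45,0.36,0.45],R(np.pi/2)); d=snap("wrist","w2"); np.savez("w2",**d)
for c,s in blobs(d)[0]: print(c,s,ray(d,c,.062))
d=snap("side")
print(d["img"][276,270],d["img"][294,305])
E
```

```text
[[320.1675   0.     275.288 ]
 [  0.     320.1675 212.4267]
 [  0.       0.       1.    ]] [[ 1.     -0.0001 -0.002   0.5701]
 [-0.0008 -0.9445 -0.3286  0.2045]
 [-0.0018  0.3286 -0.9445  0.5481]
 [ 0.      0.      0.      1.    ]]
[138.6933   4.6677] [122   0  34  13 313] [0.39   0.3241 0.062 ]
[226.555   15.5415] [ 206    0   42   36 1254] [0.5047 0.3115 0.062 ]
[189.4631 377.7143] [176 368  27  22 434] [ 0.4005 -0.3078  0.062 ]
[219.4799 189.5464] [ 198  169   48   44 1444] [0.3868 0.3483 0.062 ]
[322.9524 222.332 ] [301 207  41  29 756] [0.5082 0.3076 0.062 ]
[127 102  59] [77 62 35]
```

View pics/w1.png

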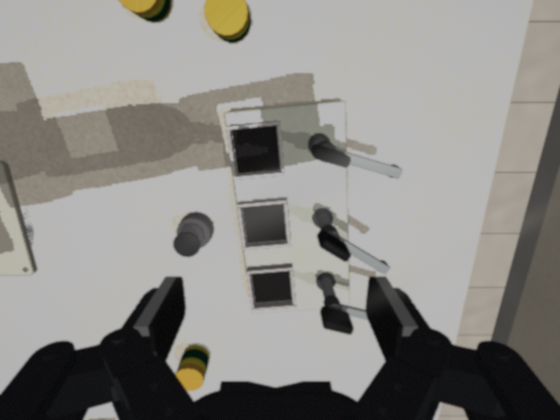

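View pics/w2.png

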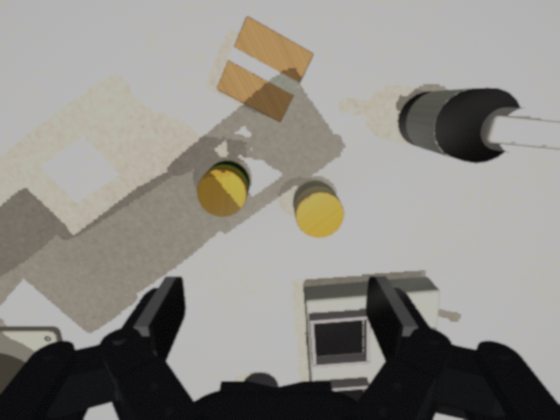

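```bash
cat >> h.py <<'E'
def lids(d,amin=300):
    h=cv2.cvtColor(d["img"],cv2.COLOR_RGB2HSV)
    m=cv2.inRange(h,(12,110,80),(32,255,255))
    m=cv2.morphologyEx(m,cv2.MORPH_CLOSE,np.ones((7,7)))
    out=[]
    for c in cv2.findContours(m,cv2.RETR_EXTERNAL,cv2.CHAIN_APPROX_NONE)[0]:
        if cv2.contourArea(c)<amin: continue
        w=np.array([ray(d,p[0],.064)[:2] for p in c],np.float32)   # contour on lid-top plane
        (x,y),rad=cv2.minEnclosingCircle(w)
        cam=d["cam_to_world"][:3,3]; out.append((np.array([x,y]),rad,w.mean(0)))
    return out
E
python3 - <<'E'
from h import *
d=dict(np.load("w1.npz")); g=cv2.cvtColor(d["img"],cv2.COLOR_RGB2GRAY)
for thr in(45,60):
  m=cv2.inRange(g,0,thr); m[:,:225]=0; m[:,300:]=0; m[330:]=0
  n,l,s,c=cv2.connectedComponentsWithStats(m)
  P=[]
  for i in range(1,n):
    if s[i][4]>500:
        cn=cv2.findContours((l==i).astype(np.uint8),0,1)[0][0]; b=cv2.minAreaRect(cn)
        w=np.array([ray(d,q,.058)[:2] for q in cv2.boxPoints(b)]); P.append(w.mean(0)); print(thr,b,w.mean(0),np.linalg.norm(np.diff(w,axis=0),axis=1))
  for i in range(len(P)-1): print("gap",np.linalg.norm(P[i+1]-P[i]))
for p in [(219,106),(346,100),(247,308),(350,305)]: print(ray(d,p,.05))
d=dict(np.load("w2.npz"))
for o in lids(d): print(o)
x,y,w,h=210,85,210,250
cr=cv2.resize(cv2.imread("pics/w1.png")[85:325,210:420],None,fx=2.5,fy=2.5,interpolation=2); cv2.imwrite("pics/crop1.png",cr)
E
```

```text
45 ((255.9752655029297, 149.25247192382812), (42.886104583740234, 42.687095642089844), 84.2894058227539) [0.5398 0.1347] [0.0635 0.0642 0.0663]
45 ((271.307373046875, 286.88116455078125), (26.979652404785156, 35.399478912353516), 84.80557250976562) [ 0.5619 -0.1055] [0.0616 0.0546 0.0636]
gap 0.24123245810976993
60 ((255.8514862060547, 149.51486206054688), (43.78163528442383, 44.179649353027344), 84.2894058227539) [0.5396 0.1343] [0.0657 0.0656 0.0687]
60 ((265.481689453125, 231.83535766601562), (18.331636428833008, 36.773704528808594), 83.6598129272461) [ 0.5527 -0.0002] [0.0604 0.0327 0.0617]
60 ((271.1885070800781, 287.07379150390625), (28.609294891357422, 36.21429443359375), 84.80557250976562) [ 0.5617 -0.1059] [0.0629 0.0579 0.0651]
gap 0.13516947660337114
gap 0.10608790992098505
[0.486  0.1976 0.05  ]
[0.6729 0.2059 0.05  ]
[ 0.5169 -0.1548  0.05  ]
[ 0.7057 -0.1482  0.05  ]
(array([0.5028, 0.3182]), 0.028307104483246803, array([0.5031, 0.3185], dtype=float32))
(array([0.3896, 0.3472]), 0.030493635684251785, array([0.3902, 0.3469], dtype=float32))
(array([0.4299, 0.4536]), 0.03830183669924736, array([0.4296, 0.4541], dtype=float32))
(array([0.4498, 0.4934]), 0.03792537748813629, array([0.4491, 0.4936], dtype=float32))
```

View pics/crop1.png

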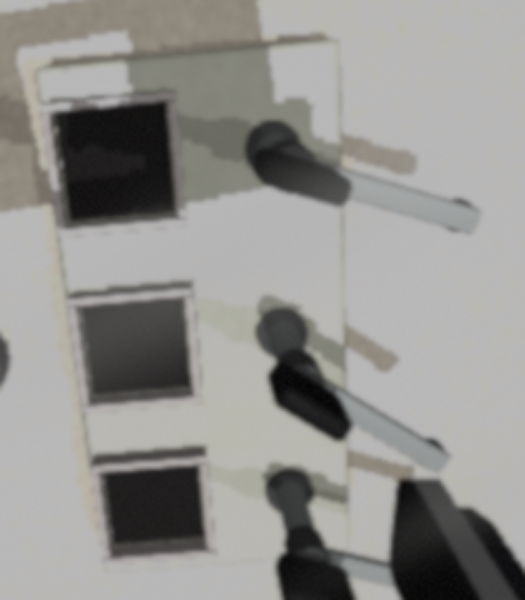

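```bash
python3 - <<'E'
from h import *
r.move_pose([0.54,0.015,0.52],R(np.pi+.09)); d=snap("wrist","w3"); np.savez("w3",**d)
for o in lids(d): print(o)
g=cv2.cvtColor(d["img"],cv2.COLOR_RGB2GRAY)
m=cv2.inRange(g,0,50)
n,l,s,c=cv2.connectedComponentsWithStats(m)
for i in range(1,n):
    if 400<s[i][4]<6000:
        cn=cv2.findContours((l==i).astype(np.uint8),0,1)[0][0]; b=cv2.minAreaRect(cn)
        w=np.array([ray(d,q,.058)[:2] for q in cv2.boxPoints(b)]); print(b[0],b[1],w.mean(0),np.linalg.norm(np.diff(w,axis=0),axis=1))
d=dict(np.load("w1.npz"));yaw=.092;a=np.array([np.cos(yaw),np.sin(yaw)])
for n,t in (((.5397,.1345),(400,170)),((.5507,.0144),(387,268))):
    v=ray(d,t,.13)[:2]-(np.array(n)+.096*a); print("arm",np.linalg.norm(v),"k",yaw-np.arctan2(v[1],v[0]))
E
```

```text
(array([0.501 , 0.3085]), 0.03535391762852669, array([0.5021, 0.3084], dtype=float32))
(array([0.3942, 0.3313]), 0.03245186060667038, array([0.3924, 0.3287], dtype=float32))
(array([ 0.4009, -0.304 ]), 0.031079305335879326, array([ 0.399 , -0.3029], dtype=float32))
(50.31311798095703, 33.223026275634766) (25.675188064575195, 45.91996383666992) [ 0.4036 -0.2668] [0.0503 0.0299 0.0501]
(514.2432250976562, 71.04054260253906) (22.522661209106445, 44.387725830078125) [0.3948 0.2992] [0.0496 0.0282 0.05  ]
(259.2811279296875, 72.51931762695312) (39.569358825683594, 36.62131118774414) [ 0.4244 -0.0148] [0.044  0.0455 0.0454]
(273.5, 169.5) (37.0, 47.0) [0.5439 0.0133] [0.0629 0.051  0.0653]
(186.0, 174.0) (44.0, 48.0) [ 0.561  -0.1056] [0.0643 0.0614 0.0673]
(274.653076171875, 271.865234375) (24.229764938354492, 47.684505462646484) [0.7017 0.0287] [0.0817 0.0362 0.0822]
(549.9999389648438, 272.5) (40.99999237060547, 17.999996185302734) [0.6651 0.4476] [0.0268 0.0738 0.0281]
arm 0.10179591119313844 k 0.339858315642893
arm 0.10082012620143695 k 0.6192582855502611
```

View pics/w3.png

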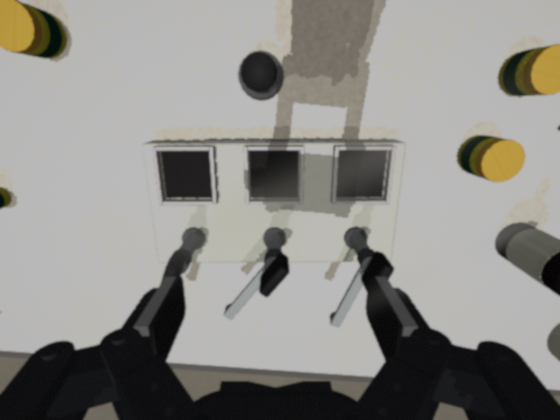

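```bash
cat >> h.py <<'E'
YAW=.092; A=np.array([np.cos(YAW),np.sin(YAW)]); N={1:np.array([.5397,.1345]),2:np.array([.5507,.0144]),3:np.array([.5613,-.1056])}
GH=.042
def look(p,yaw,z=.40,f=None):
    """hover with the camera straight above p, return lid nearest p"""
    p=np.array(p); x=R(yaw)[:2,0]
    r.move_pose([*(p-.083*x),z],R(yaw)); d=snap("wrist",f)
    return min(lids(d),key=lambda o:np.linalg.norm(o[0]-p)),d
def pick_place(p,yaw,n):
    L,d=look(p,yaw); print("lid",L[0],L[1])
    if abs(L[1]-.029)>.004 or np.linalg.norm(L[0]-p)>.06: print("doubtful"); return
    q=L[0]
    r.move_pose([*q,.32],R(yaw)); r.move_straight([*q,GH+.155],feed=.12)
    claw.close_gripper(40); print("width",readout.get_width()*85,"F",readout.get_finger_force())
    r.move_straight([*q,.40],feed=.2)
    pl=R(np.pi+YAW); r.move_pose([*N[n],.40],pl)
    r.move_straight([*N[n],.05+GH+.155+.015],feed=.15)
    print("touch",r.move_straight([*N[n],.05+GH+.155-.002],feed=.03,threshold=6),readout.get_ee_pos())
    claw.gripper_open(); r.move_straight([*N[n],.40],feed=.2); print("t",readout.get_clock())
E
python3 - <<'E'
from h import *
pick_place((.39,.345),np.radians(210),2)
d=snap("wrist","p1"); d2=snap("scene","s1")
E
```

```text
lid [0.3884 0.3441] 0.028341559693217278
width 57.081246557673204 F 41.95538520812988
touch True [0.5508 0.0142 0.2478]
t 13.6
```

```bash
python3 - <<'E'
from h import *
pick_place((.503,.315),np.pi,1)
pick_place((.398,-.306),np.pi*.75,3)
r.move_pose([0.54,0.015,0.52],R(np.pi+.09)); d=snap("wrist","w4"); np.savez("w4",**d)
h=cv2.cvtColor(d["img"],cv2.COLOR_RGB2HSV)
m=cv2.morphologyEx(cv2.inRange(h,(12,110,80),(32,255,255)),cv2.MORPH_CLOSE,np.ones((7,7)))
for c in cv2.findContours(m,0,1)[0]:
    if cv2.contourArea(c)>300:
        w=np.array([ray(d,p[0],.114)[:2] for p in c],np.float32); print(cv2.minEnclosingCircle(w))
E
```

```text
lid [0.5033 0.317 ] 0.028084510937333107
width 57.07589780830496 F 42.4020391702652
touch True [0.5397 0.1343 0.2478]
t 21.8
lid [ 0.3993 -0.31  ] 0.02841116674244404
width 56.625913720241876 F 41.85191631317139
touch True [ 0.5613 -0.1054  0.2477]
t 30.8167
((0.5391051769256592, 0.13255026936531067), 0.02915208414196968)
((0.5486268401145935, 0.013508368283510208), 0.02926436997950077)
((0.557892918586731, -0.10450626909732819), 0.03062446042895317)
```

View pics/w4.png

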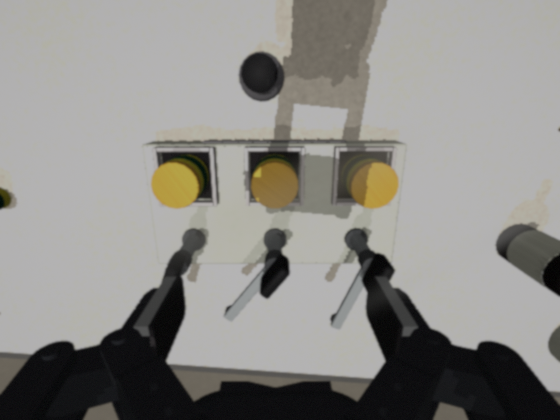

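```bash
python3 - <<'E'
from h import *
r.move_pose([0.72,0.02,0.45],R(np.pi+.09)); d=snap("wrist","w5"); np.savez("w5",**d)
for n in N:
    print(n,[proj(d,[*(N[n]+.096*A),z]) for z in (.178,.125)])
E
```

```text
1 [array([455.9976, 119.0583]), array([423.8615, 116.0426])]
2 [array([289.2848, 119.5452]), array([286.8012, 116.4442])]
3 [array([122.8469, 119.4721]), array([149.9538, 116.384 ])]
```

View pics/w5.png

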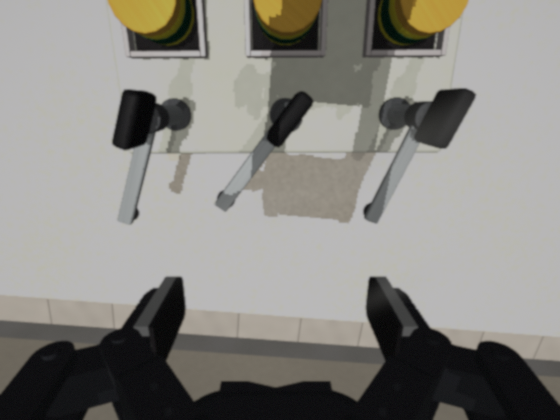

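```bash
cat >> h.py <<'E'
def turn(n,k0,force=60):
    c=N[n]+.096*A; z=.162+.155
    yw=lambda k:np.pi+YAW-k
    r.move_pose([*c,.42],R(yw(k0))); print("q6",readout.get_joint_pos()[5])
    r.move_straight([*c,z],feed=.12); print("wrench",readout.get_wrist_force())
    claw.close_gripper(force); print("width",readout.get_width()*85,readout.get_wrist_force())
    for k in np.append(np.arange(k0+.3,2.8,.3),[2.8,2.86,2.9]):
        r.move_straight([*c,z],R(yw(k)),feed=.1)
    for k in (2.93,2.96):
        r.move_straight([*c,z],R(yw(k)),feed=.1); print(k,readout.get_ft_torque()[2],readout.get_wrist_force())
    claw.gripper_open(); r.move_straight([*c,.42],feed=.15); print("t",readout.get_clock())
E
python3 - <<'E'
from h import *
d=dict(np.load("w5.npz")); K=[]
for n,t in ((1,(374,214)),(2,(225,201)),(3,(127,217))):
    v=ray(d,t,.13)[:2]-(N[n]+.096*A); K.append(YAW-np.arctan2(v[1],v[0])); print(n,np.linalg.norm(v),K[-1])
turn(3,K[2])
r.move_pose([0.72,0.02,0.45],R(np.pi+.09)); d=snap("wrist","w6")
E
```

```text
1 0.09666556117831027 0.38882188171656407
2 0.09554014230278779 0.6501296353607784
3 0.09771589402003639 0.33658516680778816
q6 -1.4905160782364193
wrench [ 0.0088 -0.6576 -0.2006]
width 13.341798789492527 [0.7998 2.2454 3.2682]
2.93 -0.05784509307067675 [2.1167 4.3957 2.1739]
2.96 -0.05709206661110677 [4.8072 3.5716 2.3537]
t 41.0667
```

View pics/w6.png

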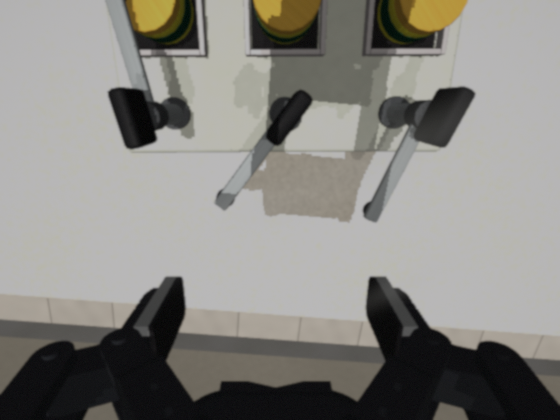

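```bash
cat >> h.py <<'E'
def turn2(n,k0,force=60,kmax=3.2):
    c=N[n]+.096*A; z=.162+.155
    yw=lambda k:np.pi+YAW-k
    r.move_pose([*c,.42],R(yw(k0))); r.move_straight([*c,z],feed=.12)
    claw.close_gripper(force); print("width",readout.get_width()*85)
    for k in np.arange(k0+.3,2.75,.3): r.move_straight([*c,z],R(yw(k)),feed=.1)
    for k in np.arange(max(k0,2.75),kmax,.03):
        r.move_straight([*c,z],R(yw(k)),feed=.1); t=readout.get_ft_torque()[2]; print(round(k,2),round(t,3),end="; ")
        if abs(t)>.3: break
    claw.gripper_open(); r.move_straight([*c,.42],feed=.15); print("t",readout.get_clock())
E
python3 - <<'E'
from h import *
turn2(3,2.9)
turn2(2,.62)
turn2(1,.36)
r.move_pose([0.54,0.015,0.50],R(np.pi+.09)); d=snap("wrist","w7"); np.savez("w7",**d)
E
```

```text
width 12.99662633432093
2.9 -0.074; 2.93 -0.004; 2.96 -0.075; 2.99 -0.079; 3.02 -0.071; 3.05 -0.048; 3.08 -0.054; 3.11 -0.073; 3.14 0.048; 3.17 1.378; t 51.4833
width 13.22832709441226
2.75 -0.04; 2.78 -0.018; 2.81 -0.033; 2.84 -0.123; 2.87 -0.047; 2.9 -0.032; 2.93 -0.026; 2.96 -0.084; 2.99 -0.075; 3.02 -0.074; 3.05 -0.059; 3.08 -0.035; 3.11 -0.082; 3.14 0.049; 3.17 1.045; t 63.6
width 12.796865397484481
2.75 -0.03; 2.78 -0.06; 2.81 -0.011; 2.84 -0.06; 2.87 -0.061; 2.9 -0.027; 2.93 -0.043; 2.96 -0.048; 2.99 -0.068; 3.02 -0.007; 3.05 -0.049; 3.08 -0.091; 3.11 -0.062; 3.14 0.043; 3.17 1.385; t 76.1167
```

View pics/w7.png

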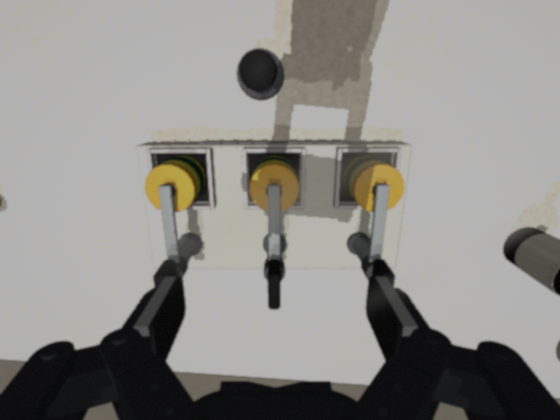

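```bash
python3 - <<'E'
from h import *
p=ray(dict(np.load("w7.npz")),(260,72),.08)[:2]; print(p)
r.move_pose([p[0]+.083,p[1],.42],R(np.pi)); d=snap("wrist","w8"); np.savez("w8",**d); print(proj(d,[*p,.08]))
g=cv2.cvtColor(d["img"],cv2.COLOR_RGB2GRAY)
for t in (35,45,55,65):
  for c in cv2.findContours(cv2.inRange(g,0,t),0,1)[0]:
    if 200<cv2.contourArea(c)<12000:
        w=np.array([ray(d,q[0],.08)[:2] for q in c],np.float32); o=cv2.minEnclosingCircle(w)
        if np.linalg.norm(o[0]-p)<.05: print(t,o)
cv2.imwrite("pics/w8c.png",cv2.imread("pics/w8.png")[:260])
E
```

```text
[ 0.4265 -0.0121]
[274.9837 102.4231]
35 ((0.42462942004203796, -0.014536532573401928), 0.020899573341012)
45 ((0.42470264434814453, -0.01461606752127409), 0.02153690531849861)
55 ((0.4252791106700897, -0.013797451741993427), 0.02248419262468815)
65 ((0.424655556678772, -0.013928952626883984), 0.024026785045862198)
```

View pics/w8c.png

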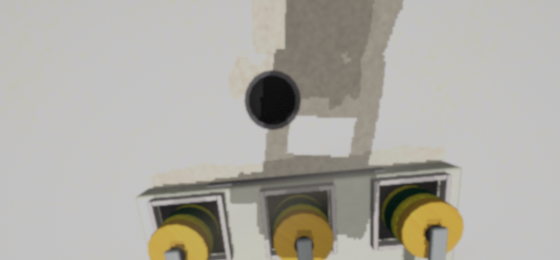

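```bash
python3 - <<'E'
from h import *
p=[.4248,-.0144]
r.move_pose([*p,.32],R(np.pi)); claw.close_gripper(20)
r.move_straight([*p,.262],feed=.1); f0=readout.get_wrist_force()[2]
print("contact",r.move_straight([*p,.245],feed=.02,threshold=2),readout.get_ee_pos())
for z in np.arange(.245,.234,-.001):
    r.move_straight([*p,z],feed=.03); f=readout.get_wrist_force()[2]-f0; print(round(z,4),round(f,2),end="; ")
    if abs(f)>14: break
r.hold(1.5); print("\nheld",readout.get_wrist_force()[2]-f0,readout.get_ee_pos()[2])
r.move_straight([*p,.35],feed=.05)
claw.gripper_open(); r.move_pose([0.54,0.015,0.50],R(np.pi+.09)); snap("wrist","w9"); snap("side","s9"); print(readout.get_wrist_force(),readout.get_clock())
a,b=cv2.imread("pics/w9.png"),cv2.imread("pics/w7.png"); print("diff",(cv2.absdiff(a,b).max(2)>40).sum())
E
```

```text
contact True [ 0.4249 -0.0144  0.2516]
0.245 6.85; 0.244 6.7; 0.243 7.08; 0.242 6.37; 0.241 8.86; 0.24 7.64; 0.239 8.39; 0.238 9.04; 0.237 19.07; 
held 18.07930100197452 0.23768023068937752
[-0.1185 -0.4743 -0.6981] 90.1083
diff 3026
```

View pics/w9.png

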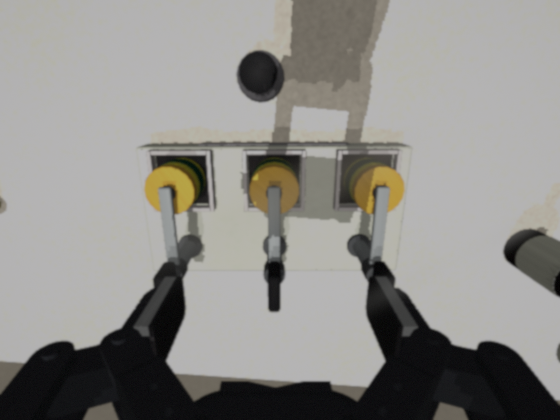

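The picture shows the three lids at (170,190), (273,189) and (379,190), each with its arm over it. The plunger is up at (261,75), and the arm is clear of everything.

```bash
python3 -c "
from bench import *
print(job_done())"
```

```text
the job is handed in; nothing more can be done
None
```

The job is handed in at about 90 s on the robot's clock: all three jars found are in nests, the three knobs are against their end stops, and the plunger was held at its stop for 1.5 s and came back up; the bystanders were not touched as far as I could see, and no verdict was returned.

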